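# Wind the coaster press shut

## Task

Fit the loose crank onto the square shaft on top of the small coaster press, pushed fully home, and wind it clockwise (seen from above) until the platen is right down on the white coaster blank. Leave the crank sitting on the shaft and let go of it; do not disturb the mug, the stack of blanks or the computer mouse.

Things in the scene. Friction and masses are not known exactly. Their poses are not given: they have to be found in the camera images.
- crank: Loose crank, 0.4 to 0.7 kg, standing on its hub. Hub: dark steel block 44 x 44 x 45 mm with a 25 mm square socket, 32 mm deep, open underneath, its sides parallel to the hub's. A flat steel arm 24 mm wide lies on top (z 45 to 55 mm, x -18 to 94 mm). Origin: centre of the hub's underside; x along the arm towards the red handle, z up. It fits the shaft in any of four quarter turns.
- hub_grip (a point): Centre of the crank's hub, 38 mm above its origin: the hub's two side faces at y = +22 and -22 mm can be gripped here from above, the fingers either side of the arm.
- grip_mid (a point): Middle of the crank's red upright handle, 86 mm above the crank's origin and 80 mm out along its x. The handle is 26 mm in diameter and 62 mm tall (56 to 118 mm above the origin). It is a sleeve that spins freely on its pin, so it can be held without turning the gripper while the crank goes round.
- press: Small coaster press bolted to the desk. Black base 150 x 190 x 25 mm with a cork pad and a white coaster blank 95 x 95 mm, its top 39 mm above the desk; two steel columns; a black crosshead 60 x 190 mm with red inlays, top 135 mm above the desk. Origin: centre of the base's underside, on the screw's vertical axis; y along the crosshead, z up.
- shaft_foot (a point): Foot of the square shaft, on its axis, at the top of the round red collar (64 mm in diameter), 143 mm above the desk. The bright steel shaft is 22 mm square and 30 mm tall, its top 6 mm tapering to 14 mm square. x and y are square to its sides and turn with it, z is up. With the crank fully home the hub rests on the collar and the crank's origin is at this point.
- press_screw (a joint): Turn of the shaft in rad: 0 fully open, grows clockwise seen from above, to a hard stop at 16.34 (2.6 turns), where the platen meets the blank. It starts part wound, with 1.5 to 2.25 turns to go, and stays where it is left; turning it takes about 0.15 N m (some 2 N at the crank handle).
- press_platen (a joint): Descent of the red and dark grey upper platen (120 x 120 mm) in m: 0 fully up, 0.026 lying on the blank. Driven by the screw, 10 mm a turn; it cannot be pushed down by hand.
- mug: White ceramic mug, 82 mm in diameter, 95 mm high, a bystander to leave alone. Origin: centre of its underside.
- blanks: Stack of white and blue coaster blanks, 95 x 95 x 36 mm, a bystander to leave alone. Origin: centre of its underside. It may have changed places with the mug.
- mouse: Black computer mouse about 85 x 60 x 34 mm on a white pad, a bystander to leave alone. Origin: its underside.

How it is judged:
On the way, in this order (a step that is already met when the one before it is completed fails the run):
1. the crank is fully home on the square shaft (horizontal distance between crank and shaft_foot below 0.004 m and z of crank in the frame of shaft_foot between -0.004 and 0.004 m and angle between crank's own z axis and vertical below 0.1 rad), for 0.2 s.
2. with the crank on the shaft, the platen has been wound down onto the blank (all of step 1 and value of joint press_platen above 0.025 m), for 0.2 s.
At the end, for the whole second after the job is handed in: The crank sits upright, fully home on the square shaft (within 4 mm in height and sideways, tilt under 0.1 rad) and at rest, and the platen is down on the coaster blank (within 1 mm of its stop) (all of step 2 and linear speed of crank below 0.02 m/s and angular speed of crank below 0.2 rad/s); the robot touches nothing.
It fails at once if the mug disturbed (moved more than 20 mm) (distance of mug from where it was at the start of the episode above 0.02 m).
It fails at once if the stack of blanks disturbed (moved more than 20 mm) (distance of blanks from where it was at the start of the episode above 0.02 m).
It fails at once if the computer mouse disturbed (moved more than 20 mm) (distance of mouse from where it was at the start of the episode above 0.02 m).
It also fails if it takes over 70 s, if anything falls off the work surface, if the arm or the gripper's body presses on something with over 40 N, if the wrist force passes 120 N, or if a joint passes its speed limit or range.

## Robot

A 6-joint arm with a two-finger parallel gripper is mounted at the origin on the work surface. World frame = base frame: x ahead of the robot, y to its left, z up, the work surface at z = 0. Lengths are in m, angles in rad, forces in N, time in s.
With the tool pointing down it reaches from about 0.3 to 0.95 m from the base axis. Payload 3.1 kg.
Tool frame: the origin (TCP) lies at the very end of the fingers, on their centre line; the grasp point (between the pads) lies 19 mm behind it; z points along the fingers, y is the line along which they close (so a half turn about z gives the same grasp; the last joint's range is limited). The gripper opens to 85 mm and grips with 20 to 120 N. Pads are 22 mm wide; open, the fingers measure 114 mm over their backs; the gripper's body (76 mm by 85 mm) begins 54 mm behind the grasp point. The pads swing forward as they close: fully open they stand 13 mm farther back than shut.
Start: joints at [1.133, 0.308, 1.634, -0, 1.2, -0.07], TCP at [0.225, 0.583, 0.231] pointing down, gripper open.
Joint ranges: [-3.06, 3.06], [-0.79, 1.96], [0.05, 2.63], [-1.19, 4.34], [0.05, 2.64], [-2.94, 2.94]. Speed limits (rad/s): [2.79, 2.79, 3.14, 3.14, 3.14, 3.14].

## Interface

Orientations are given as a rotation vector (axis times angle).
In Python, from rig import arm gives the robot as it stands.
- The arm moves only by the tool jog_arm, called after "Emit:" as name(argument=value, ...) on one line, values as JSON. Schema: {"type":"object","properties":{"rows":{"type":"array","items":{"type":"number"},"minItems":5,"maxItems":60},"force":{"type":"number"},"only":{"type":"string"},"quiet":{"type":"boolean"},"lines":{"type":"string"}},"required":["rows"],"additionalProperties":false}. rows is one flat list of numbers that holds 1 to 12 rows one after another, with no inner brackets; each row has 5 numbers: dx, dy, dz in shares of 1000 mm (1.0 is 1000 mm), then a turn about the tool's z in parts of the range, where 1.0 means 2 rad, then the finger opening in m; each row is the pose to reach, as a shift and turn from the pose commanded when the call began, along the tool's axes at that moment; what a row does not reach only later rows make up. A row lasts 1/12 s, in which the tool goes at most 0.0417 m and 0.125 rad, less where a joint would pass 70% of its speed; a pose out of reach is approached as far as the arm can. The fingers move at their own pace and stop on an object; force is the grip in N (left out, the last holds). Time passes only in rows, so rows that do not move let the fingers close. The tool returns the time, the measured TCP pose, the force, the opening and the grip force at its end. only (a regular expression) keeps the lines of the reply that match it, lines (a string "A,B") keeps lines A to B, and quiet returns only ok. A shift or turn number past 1, either way, is cut back to 1. Input that does not fit is refused with a message, and nothing moves.
- arm.observe(): the state, without advancing time (a new reading comes with each control period).
- arm.capture(name): name is "scene" or "top" or "wrist"; returns the picture (480x640x3 uint8, red, green, blue); there is no depth.
- arm.calibration(name): a dict with "fx", "fy", "cx", "cy" (pixels), "world_to_cam" (4x4, takes a point from world to camera coordinates). Camera axes: x right, y up, looking along -z (the intrinsics and any distortion apply to the point x, -y, -z); pixel columns grow to the right and rows downward; lengths in m; the calibration is good to about 2 mm. A picture is of the moment at which its call begins: read the wrist's pose just before it. calibration takes no time and is no camera call; for the wrist camera it gives the pose at the moment of the call.
- arm.finish_job(): hands the job in; it is judged then, once.
The state is a dict: "time_s": time; "joint_positions": joint angles; "qd": joint speeds; "effort": joint torques, N m; "ee_pos": TCP position; "eef_rot": TCP orientation; "force": force on the tool from outside, world axes, zero at the start; "moment": the same for the moment, N m; "opening": finger opening in m; "grip_force": force on a finger pad.
Only numpy, scipy, OpenCV 4.12 (cv2) and the standard library are available. Lean on these libraries where they do the work, as an engineer would, in place of code of your own. Each camera call takes 0.05 s, during which the arm holds its last target. There are 200 camera calls.

## Working session

There is one attempt and no reset: what is moved stays moved. The work goes in short steps, Python scripts to look and compute and a tool call to move; the robot and the scene stay as the last step left them, time stands still between calls to the robot, and variables do not carry over. Pictures are saved under pics/ and viewed, at most 10 in all, crops included, and the job is handed in when it is done.

```bash
ls; mkdir -p pics; python3 - <<'E'
from rig import arm
import cv2, numpy as np
for n in ["scene","top"]:
    im=arm.capture(n); cv2.imwrite(f"pics/{n}0.png",im[:,:,::-1]); 
    c=arm.calibration(n); print({k:(np.round(v,4).tolist()) for k,v in c.items()})
s=arm.observe(); print({k:np.round(v,3).tolist() for k,v in s.items()})
E
```

```text
pics
rig.py
{'fx': 463.4424, 'fy': 463.4424, 'cx': 325.9631, 'cy': 240.338, 'world_to_cam': [[0.3819, 0.9239, 0.0254, -0.2762], [-0.508, 0.1869, 0.8408, 0.1834], [0.772, -0.334, 0.5407, -1.5544], [0.0, 0.0, 0.0, 1.0]]}
{'fx': 562.4776, 'fy': 562.4776, 'cx': 321.0111, 'cy': 239.2594, 'world_to_cam': [[-0.0139, -0.9999, 0.007, 0.068], [0.9983, -0.0135, 0.057, -0.5863], [-0.0569, 0.0078, 0.9983, -1.4521], [0.0, 0.0, 0.0, 1.0]]}
{'time_s': 0.1, 'joint_positions': [1.133, 0.309, 1.635, 0.0, 1.2, -0.07], 'qd': [0.001, -0.003, -0.004, 0.0, 0.001, 0.001], 'effort': [-0.0, -41.64, -27.765, -0.0, 0.004, -0.0], 'ee_pos': [0.224, 0.583, 0.23], 'eef_rot': [-0.574, -3.088, 0.003], 'force': [-0.232, 0.679, -0.435], 'moment': [-0.034, 0.019, -0.022], 'grip_force': 0.0, 'opening': 0.085}
```

View pics/scene0.png

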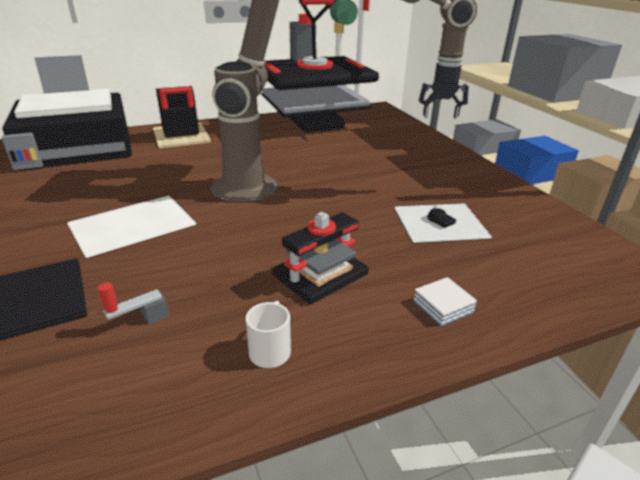

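View pics/top0.png

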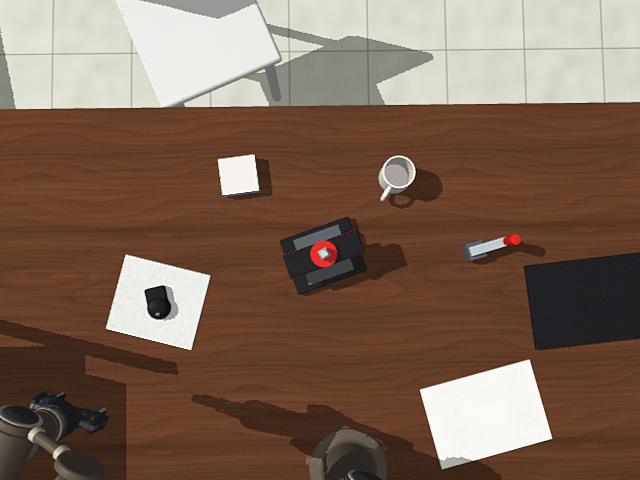

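The top view shows the press collar and shaft at about (323,253), the crank hub at about (472,250) with its handle towards (515,239), the mug at (397,175), the blanks at (239,175) and the mouse at (157,302). I'll enlarge the crank and the shaft.

```bash
python3 - <<'E'
import cv2, numpy as np
im=cv2.imread("pics/top0.png")
a=cv2.resize(im[225:275,455:530],None,fx=8,fy=8,interpolation=cv2.INTER_CUBIC)
b=cv2.resize(im[233:273,303:343],None,fx=5,fy=5,interpolation=cv2.INTER_CUBIC)
o=np.zeros((600,600,3),np.uint8); o[:400]=a; o[400:,:200]=b
cv2.imwrite("pics/crop0.png",o)
E
```

```text
(no output)
```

View pics/crop0.png

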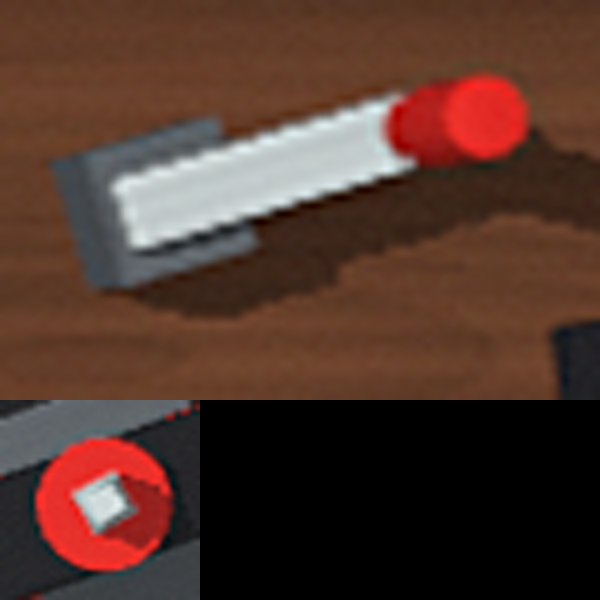

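The crop shows these points:
- **Crank:** the handle top is at crop (485,117), and the end of the arm at the hub runs from (112,182) to (130,250).
- **Shaft:** the collar centre is at about (104,505). The shaft corners are at about (72,490), (118,472), (135,512) and (97,535).

```bash
cat > h.py <<'E'
from rig import arm
import numpy as np, cv2
from scipy.spatial.transform import Rotation as R
def ray(c,u,v,z):
    M=np.array(c["world_to_cam"]); d=np.array([(u-c["cx"])/c["fx"],-(v-c["cy"])/c["fy"],-1])
    o=-M[:3,:3].T@M[:3,3]; d=M[:3,:3].T@d
    return o+d*(z-o[2])/d[2]
def proj(c,p):
    q=np.array(c["world_to_cam"])@np.append(p,1); return np.array([c["cx"]+c["fx"]*q[0]/-q[2], c["cy"]-c["fy"]*q[1]/-q[2]])
def tool(): 
    s=arm.observe(); return np.array(s["ee_pos"]),R.from_rotvec(s["eef_rot"])
def togo(p): 
    t,r=tool(); return r.inv().apply(np.array(p)-t)
E
python3 - <<'E'
from h import *
c=arm.calibration("top")
A=lambda u,v:((u+.5)/8-.5+455,(v+.5)/8-.5+225)
B=lambda u,v:((u+.5)/5-.5+303,(v-400+.5)/5-.5+233)
h=ray(c,*A(485,117),.118); e=ray(c,*A(121,216),.055); d=h-e; print(h,e,np.hypot(*d[:2]), np.degrees(np.arctan2(d[1],d[0])))
print("edge",[ray(c,*A(*q),.055) for q in((112,182),(130,250))])
u=d[:2]/np.hypot(*d[:2]); print("hub",h[:2]-.08*u, e[:2]+.018*u)
print("collar",ray(c,*B(104,505),.143))
P=[ray(c,*B(*q),.167)[:2] for q in((72,490),(118,472),(135,512),(97,535))]
print(P,np.mean(P,0)); 
for i in range(4):
    q=P[(i+1)%4]-P[i]; print(np.hypot(*q),np.degrees(np.arctan2(q[1],q[0]))%90)
E
```

```text
[ 0.57514922 -0.41225043  0.118     ] [ 0.54850145 -0.31749966  0.055     ] 0.09842667617419358 -74.29185735723244
edge [array([ 0.55935738, -0.31494545,  0.055     ]), array([ 0.53765459, -0.32005175,  0.055     ])]
hub [ 0.55349024 -0.33523817] [ 0.55337472 -0.33482742]
collar [0.54565165 0.05572506 0.143     ]
[array([0.55212363, 0.0708827 ]), array([0.56026083, 0.04923273]), array([0.5414239 , 0.04154953]), array([0.53091348, 0.05947837])] [0.54618046 0.05528584]
0.023128665270383323 20.59885804363394
0.02034358713222016 22.18955876034579
0.02078249962599584 30.380080695807095
0.02408171644975092 28.26615034263561
```

The crank hub is at about (0.553,-0.335) with yaw about -75°. The shaft is at (0.546,0.0555) with yaw about 25° mod 90. Next I move over the crank.

Careful with the scale: turns go in shares of 2 rad. That gives: 0.94 rad / 2 = 0.47.

Emit:
jog_arm(rows=[-0.637,-0.738,-0.03,0.47,0.085,-0.637,-0.738,-0.03,0.47,0.085,-0.637,-0.738,-0.03,0.47,0.085,-0.637,-0.738,-0.03,0.47,0.085,-0.637,-0.738,-0.03,0.47,0.085,-0.637,-0.738,-0.03,0.47,0.085,-0.637,-0.738,-0.03,0.47,0.085,-0.637,-0.738,-0.03,0.47,0.085,-0.637,-0.738,-0.03,0.47,0.085,-0.637,-0.738,-0.03,0.47,0.085,-0.637,-0.738,-0.03,0.47,0.085,-0.637,-0.738,-0.03,0.47,0.085])

```text
time_s: 1.1
ee_pos: [0.3933, 0.1108, 0.2466]
eef_rot: [1.911, 2.494, 0.0]
force: [0.3, 0.7, 1.0]
opening: 0.0849
grip_force: 0.0
```

```bash
python3 - <<'E'
from h import *
t,r=tool(); print(r.as_matrix().round(3)); print(togo([.553,-.335,.25]))
E
```

```text
[[-0.26   0.966  0.   ]
 [ 0.966  0.26   0.   ]
 [ 0.     0.    -1.   ]]
[-0.47200091  0.03818242 -0.00340653]
```

```bash
python3 - <<'E'
from h import *
c=arm.calibration("wrist"); M=np.array(c["world_to_cam"]); print("cam",-M[:3,:3].T@M[:3,3], "look",-M[2,:3], proj(c,[.546,.0555,.173]))
E
```

```text
cam [0.37166392 0.18925443 0.38925851] look [ 0.08323589 -0.30458732 -0.94884053] [522.45084345 383.20248685]
```

Emit:
jog_arm(rows=[-0.472,0.038,0,0,0.085,-0.472,0.038,0,0,0.085,-0.472,0.038,0,0,0.085,-0.472,0.038,0,0,0.085,-0.472,0.038,0,0,0.085,-0.472,0.038,0,0,0.085,-0.472,0.038,0,0,0.085,-0.472,0.038,0,0,0.085,-0.472,0.038,0,0,0.085,-0.472,0.038,0,0,0.085,-0.472,0.038,0,0,0.085,-0.472,0.038,0,0,0.085])

```text
time_s: 2.1
ee_pos: [0.5536, -0.3385, 0.2458]
eef_rot: [1.913, 2.489, -0.003]
force: [0.8, 0.7, -0.2]
opening: 0.0849
grip_force: 0.0
```

```bash
python3 - <<'E'
from h import *
print(togo([.553,-.335,.25]))
c=arm.calibration("wrist"); im=arm.capture("wrist"); cv2.imwrite("pics/w1.png",im[:,:,::-1]); np.save("w1.npy",c,allow_pickle=True)
print(proj(c,[.5534,-.335,.055]),proj(c,[.575,-.4122,.118]))
E
```

```text
[ 0.00352846  0.00036921 -0.00417582]
[317.1039795 194.3837719] [318.51263387 316.62049675]
```

View pics/w1.png

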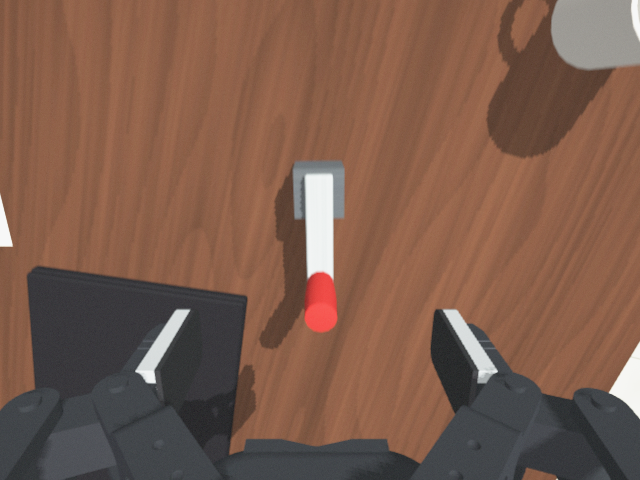

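The wrist view has the crank upright with its handle top at (321,316). The hub end of the arm runs from (305,174) to (331,174), and the hub top edges are at x≈293 and 344. I'll refine the pose from these.

```bash
python3 - <<'E'
from h import *
c=np.load("w1.npy",allow_pickle=True).item()
h=ray(c,321,316,.118); e=ray(c,318,175,.055); d=h-e; u=d[:2]/np.hypot(*d[:2])
print(h,e,np.hypot(*d[:2]),np.degrees(np.arctan2(u[1],u[0])),"hub",e[:2]+.018*u,h[:2]-.08*u)
hub=(ray(c,293.5,190,.045)+ray(c,344,190,.045))/2; print(hub, e[:2]+.018*u)
hh=(e[:2]+.018*u+h[:2]-.08*u)/2
t,r=tool(); print(np.degrees(np.arctan2(*r.as_matrix()[1::-1,1]))); print(togo([*hh,.25]), togo([*hh,.021]))
E
```

```text
[ 0.57668558 -0.41119711  0.118     ] [ 0.54985298 -0.31888997  0.055     ] 0.0961280162354002 -73.79147244309802 hub [ 0.55487739 -0.33617451] [ 0.55435486 -0.33437693]
[ 0.55441106 -0.33314114  0.045     ] [ 0.55487739 -0.33617451]
14.844236326099148
[ 0.00360693  0.00185502 -0.00428672] [0.00441415 0.00181621 0.22471185]
```

Scaled: -0.02 rad / 2 = -0.01.

Emit:
jog_arm(rows=[0.002,0.002,0.04,-0.01,0.085,0.002,0.002,0.08,-0.01,0.085,0.002,0.002,0.12,-0.01,0.085,0.002,0.002,0.15,-0.01,0.085,0.002,0.002,0.15,-0.01,0.085,0.002,0.002,0.15,-0.01,0.085])

```text
time_s: 2.65
ee_pos: [0.5522, -0.3288, 0.0942]
eef_rot: [-1.882, -2.508, 0.0]
force: [1.2, 0.4, -0.7]
opening: 0.0848
grip_force: 0.0
```

```bash
python3 - <<'E'
from h import *
print(togo([.5545,-.335,.02]))
E
```

```text
[-0.00701587  0.00076877  0.07411717]
```

Emit:
jog_arm(rows=[-0.007,0.001,0.03,0,0.085,-0.007,0.001,0.06,0,0.085,-0.007,0.001,0.075,0,0.085,-0.007,0.001,0.075,0,0.085,-0.007,0.001,0.075,0,0.04,-0.007,0.001,0.075,0,0.04,-0.007,0.001,0.075,0,0.04,-0.007,0.001,0.075,0,0.04,-0.007,0.001,0.075,0,0.04,-0.007,0.001,0.075,0,0.04,-0.007,0.001,0.075,0,0.04,-0.007,0.001,0.075,0,0.04], force=100)

```text
time_s: 3.65
ee_pos: [0.5584, -0.3386, 0.0248]
eef_rot: [1.883, 2.51, -0.001]
force: [-1.9, -0.5, 6.2]
opening: 0.042
grip_force: 99.8
```

Emit:
jog_arm(rows=[0,0,0,0,0.03,0,0,0,0,0.03,0,0,0,0,0.03,0,0,-0.03,0,0.03,0,0,-0.07,0,0.03,0,0,-0.11,0,0.03,0,0,-0.15,0,0.03,0,0,-0.19,0,0.03,0,0,-0.23,0,0.03,0,0,-0.23,0,0.03,0,0,-0.23,0,0.03], force=100)

```text
time_s: 4.57
ee_pos: [0.5587, -0.3381, 0.2556]
eef_rot: [1.881, 2.507, 0.001]
force: [-1.1, -0.2, -7.3]
opening: 0.0419
grip_force: 105.3
```

```bash
python3 - <<'E'
from h import *
t,r=tool(); print(r.as_matrix().round(3)); print(togo([.5445,-.04,.25]))
E
```

```text
[[-0.279  0.96   0.006]
 [ 0.96   0.279 -0.004]
 [-0.006  0.005 -1.   ]]
[0.29020616 0.06959655 0.00424623]
```

Scaled: -0.15 rad / 2 = -0.075.

Emit:
jog_arm(rows=[0.29,0.07,0,-0.075,0.03,0.29,0.07,0,-0.075,0.03,0.29,0.07,0,-0.075,0.03,0.29,0.07,0,-0.075,0.03,0.29,0.07,0,-0.075,0.03,0.29,0.07,0,-0.075,0.03,0.29,0.07,0,-0.075,0.03,0.29,0.07,0,-0.075,0.03,0.29,0.07,0,-0.075,0.03,0.29,0.07,0,-0.075,0.03,0.29,0.07,0,-0.075,0.03,0.29,0.07,0,-0.075,0.03])

```text
time_s: 5.57
ee_pos: [0.5427, -0.0403, 0.2504]
eef_rot: [-1.693, -2.644, 0.002]
force: [-0.1, -0.3, -7.2]
opening: 0.0415
grip_force: 105.1
```

```bash
python3 - <<'E'
from h import *
t,r=tool(); print(t,r.as_matrix().round(3))
c=arm.calibration("wrist"); im=arm.capture("wrist"); np.save("w2.npy",c,allow_pickle=True); cv2.imwrite("pics/w2.png",im[:,:,::-1])
im=arm.capture("top"); cv2.imwrite("pics/t2.png",im[:,:,::-1])
print(proj(c,[.546,.0555,.173]))
E
```

```text
[ 0.54271372 -0.04025859  0.2503766 ] [[-0.418  0.908 -0.002]
 [ 0.908  0.418 -0.   ]
 [ 0.001 -0.002 -1.   ]]
[400.58175537  89.46384643]
```

View pics/w2.png

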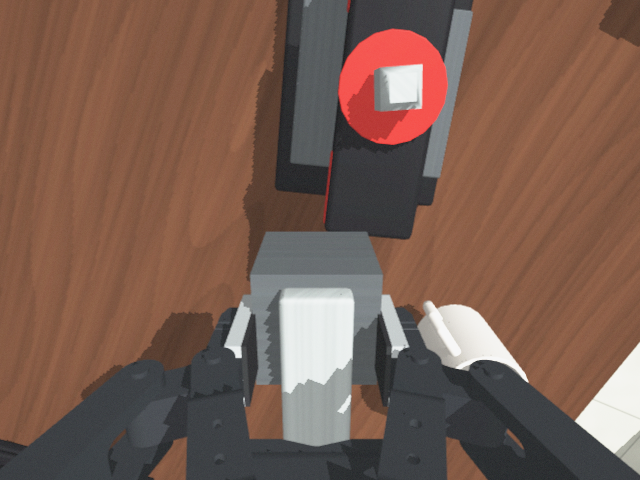

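The crank is held upright. Its hub front bottom edge runs from (265,233) to (368,233), the top front edge is at y≈276, and the shaft is at about (399,88). I'll enlarge the shaft and the hub edge.

```bash
python3 - <<'E'
import cv2, numpy as np
im=cv2.imread("pics/w2.png")
a=cv2.resize(im[55:120,360:440],None,fx=5,fy=5,interpolation=cv2.INTER_CUBIC)
b=cv2.resize(im[225:315,240:400],None,fx=5,fy=5,interpolation=cv2.INTER_CUBIC)[:275]
o=np.zeros((600,800,3),np.uint8); o[:325,:400]=a; o[325:]=b
cv2.imwrite("pics/crop2.png",o)
E
```

```text
(no output)
```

View pics/crop2.png

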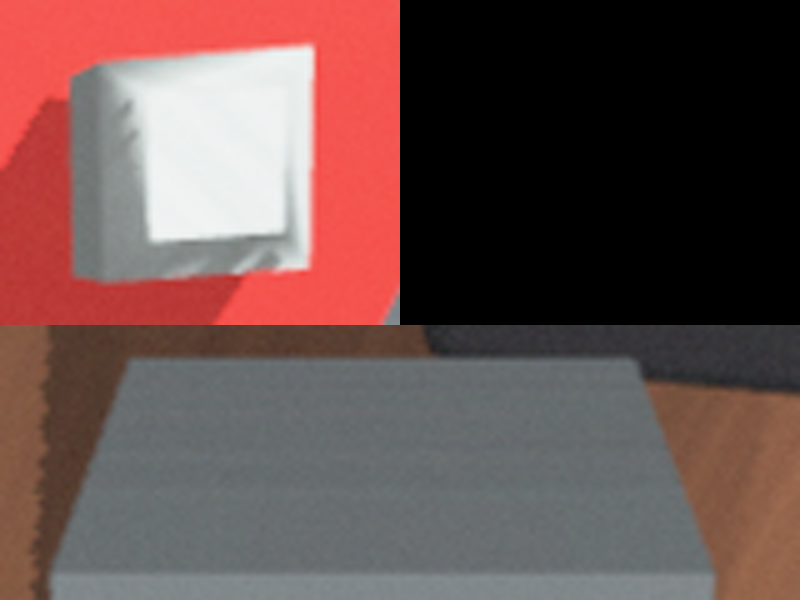

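Shaft corners (22 mm square) in the crop are (103,64), (314,46), (309,268) and (103,282). The hub bottom edge runs from (131,358) to (637,358) and the top edge from (52,574) to (714,574). I'll fit both poses.

```bash
cat > fit.py <<'E'
from h import *
from scipy.optimize import least_squares
c=np.load("w2.npy",allow_pickle=True).item()
C=lambda u,v,y0,x0,o=0:np.array([(u+.5)/5-.5+x0,(v-o+.5)/5-.5+y0])
sh=[C(*q,55,360) for q in((103,64),(314,46),(309,268),(103,282))]
hb=[C(*q,225,240,325) for q in((131,358),(637,358),(714,574),(52,574))]
def pts(p,L):
    r=R.from_euler("z",p[3]); return [r.apply(l)+p[:3] for l in L]
def fit(L,I,p0,free):
    p0=np.array(p0,float)
    def f(q): p=p0.copy(); p[free]=q; return np.ravel([proj(c,x)-i for x,i in zip(pts(p,L),I)])
    s=least_squares(f,p0[free],x_scale=.01); p=p0.copy(); p[free]=s.x; print(p,np.degrees(p[3]),s.fun.round(2)); return p
a=.011
# image up ~ tool +x, image right ~ tool +y or -y: determine via initial ray cast
P=[ray(c,*i,.167)[:2] for i in sh]; m=np.mean(P,0)
y0=np.arctan2(*(P[1]-P[0])[::-1]); print(P, np.degrees(y0))
# local frame x along image-right edge
s=fit([(-a,a,0),(a,a,0),(a,-a,0),(-a,-a,0)],sh,[*m,.167,y0],[0,1,3])
s2=fit([(-a,a,0),(a,a,0),(a,-a,0),(-a,-a,0)],sh,[*m,.167,y0],[0,1,2,3])
h=fit([(-.022,-.022,0),(-.022,.022,0),(-.022,.022,.045),(-.022,-.022,.045)],hb,[.542,-.04,.23,np.radians(-65)],[0,1,2,3])
t,r=tool(); Y=r.as_matrix()[:,1]; print("tooly",np.degrees(np.arctan2(Y[1],Y[0])),"hub rel tool",r.inv().apply(h[:3]-t))
print("shift",r.inv().apply(np.append(s[:2],h[2])-h[:3]))
E
python3 fit.py
```

```text
[array([0.53222855, 0.06117563]), array([0.55127099, 0.07187101]), array([0.56166212, 0.05244172]), array([0.54231297, 0.04192546])] 29.32120141094615
[0.54687471 0.0568524  0.167      0.49656972] 28.45134946834731 [-0.36 -0.43 -0.04  0.23  0.18  0.14  0.23  0.08]
[0.54701847 0.05694379 0.16614077 0.49656966] 28.45134561965425 [-0.28 -0.36 -0.13  0.32  0.11  0.06  0.31 -0.01]
[ 0.54093463 -0.03662085  0.22568484 -1.13759027] -65.17912113188308 [ 0.17  0.33 -0.27  0.32  0.32 -0.24 -0.25 -0.25]
tooly 24.694694464700007 hub rel tool [ 0.00432541 -0.00043835  0.0253763 ]
shift [ 8.24431786e-02  4.44483516e-02 -8.21679184e-06]
```

Scaled: -0.063 rad / 2 = -0.0315.

Emit:
jog_arm(rows=[0.03,0.016,0,-0.0315,0.03,0.06,0.032,0,-0.0315,0.03,0.0824,0.0447,0,-0.0315,0.03,0.0824,0.0447,0,-0.0315,0.03,0.0824,0.0447,0.02,-0.0315,0.03,0.0824,0.0447,0.04,-0.0315,0.03,0.0824,0.0447,0.04,-0.0315,0.03,0.0824,0.0447,0.04,-0.0315,0.03,0.0824,0.0447,0.04,-0.0315,0.03])

```text
time_s: 6.42
ee_pos: [0.5501, 0.0537, 0.2124]
eef_rot: [1.609, 2.697, 0.001]
force: [0.6, 0.8, -5.8]
opening: 0.042
grip_force: 105.0
```

```bash
python3 - <<'E'
from h import *
t,r=tool(); m=r.as_matrix(); hub=t+r.apply([.0043,-.0004,.0254]); print(hub, np.degrees(np.arctan2(m[1,1],m[0,1])), m[:,2], r.inv().apply(np.array([.5469,.0569,hub[2]])-hub))
E
```

```text
[0.54773027 0.05726802 0.18697746] 28.355771412451492 [ 1.04683727e-03 -8.68226095e-05 -9.99999448e-01] [ 7.04666249e-05 -9.05443924e-04 -8.37207861e-07]
```

Emit:
jog_arm(rows=[0,-0.0008,0.01,0,0.03,0,-0.0008,0.016,0,0.03,0,-0.0008,0.02,0,0.03,0,-0.0008,0.024,0,0.03,0,-0.0008,0.024,0,0.03])

```text
time_s: 6.83
ee_pos: [0.5478, 0.054, 0.1864]
eef_rot: [-1.607, -2.697, 0.002]
force: [-0.4, 0.5, -7.8]
opening: 0.0417
grip_force: 105.2
```

Emit:
jog_arm(rows=[0,0,0.006,0,0.03,0,0,0.011,0,0.03,0,0,0.015,0,0.03,0,0,0.018,0,0.03,0,0,0.018,0,0.03])

```text
time_s: 7.25
ee_pos: [0.5479, 0.0541, 0.1685]
eef_rot: [-1.607, -2.697, 0.002]
force: [-0.8, 0.1, -7.2]
opening: 0.0421
grip_force: 105.3
```

Emit:
jog_arm(rows=[0,0,0.001,0,0.03,0,0,0.002,0,0.03,0,0,0.002,0,0.03])

```text
time_s: 7.5
ee_pos: [0.549, 0.0541, 0.1679]
eef_rot: [1.608, 2.698, 0.001]
force: [0.2, 0.1, -7.2]
opening: 0.0419
grip_force: 105.5
```

Emit:
jog_arm(rows=[0,0,0.001,0,0.03,0,0,0.002,0,0.03,0,0,0.003,0,0.03,0,0,0.003,0,0.03])

```text
time_s: 7.83
ee_pos: [0.5491, 0.0541, 0.1677]
eef_rot: [1.608, 2.698, 0.0]
force: [-5.9, 0.0, 8.8]
opening: 0.0417
grip_force: 107.1
```

Emit:
jog_arm(rows=[0,0,0,0,0.085,0,0,0,0,0.085,0,0,0,0,0.085,0,0,0,0,0.085,0,0,-0.04,0,0.085,0,0,-0.08,0,0.085,0,0,-0.12,0,0.085,0,0,-0.13,0,0.085,-0.03,0,-0.13,0,0.085,-0.03,0,-0.13,0,0.085,-0.03,0,-0.13,0,0.085])

```text
time_s: 8.75
ee_pos: [0.5635, 0.0269, 0.2947]
eef_rot: [1.61, 2.697, 0.001]
force: [-0.3, -0.1, -0.5]
opening: 0.0848
grip_force: 0.0
```

```bash
python3 - <<'E'
from h import *
c=arm.calibration("wrist"); im=arm.capture("wrist"); np.save("w3.npy",c,allow_pickle=True); cv2.imwrite("pics/w3.png",im[:,:,::-1])
u=np.radians(-61.5); o=np.array([.5469,.0569,.143]); hd=o+[.08*np.cos(u),.08*np.sin(u),.118]
print(proj(c,hd),proj(c,o+[0,0,.055]),proj(c,o+[-.018*np.cos(u),-.018*np.sin(u),.055])); print(hd,togo(hd))
E
```

```text
[316.04256582 358.51455922] [315.6632888  180.64193217] [315.59161582 150.22028132]
[ 0.5850727  -0.01340537  0.261     ] [-0.04661173  0.00025211  0.03296172]
```

View pics/w3.png

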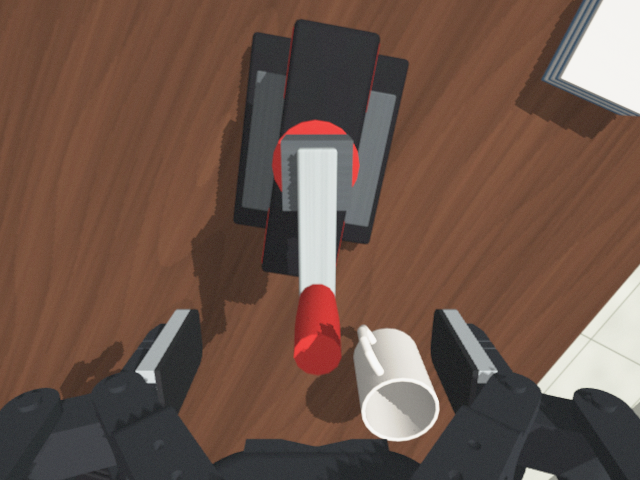

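The crank is seated on the shaft, with its arm end at (317,149) and handle top at (317,354), both as predicted. Next I grip the handle.

Emit:
jog_arm(rows=[-0.03,0.0005,0,0,0.085,-0.046,0.0005,0,0,0.085,-0.046,0.0005,0.03,0,0.085,-0.046,0.0005,0.06,0,0.085,-0.046,0.0005,0.085,0,0.085,-0.046,0.0005,0.085,0,0.02,-0.046,0.0005,0.085,0,0.02,-0.046,0.0005,0.085,0,0.02,-0.046,0.0005,0.085,0,0.02,-0.046,0.0005,0.085,0,0.02,-0.046,0.0005,0.085,0,0.02,-0.046,0.0005,0.085,0,0.02], force=40)

```text
time_s: 9.8
ee_pos: [0.5869, -0.0128, 0.212]
eef_rot: [1.606, 2.695, 0.003]
force: [1.3, -1.7, 3.7]
opening: 0.0253
grip_force: 39.1
```

```bash
python3 - <<'E'
from h import *
t,r=tool(); print(r.inv().apply(np.array([.5469,.0569,t[2]])-t))
E
```

```text
[ 0.08036163 -0.00201489 -0.00023494]
```

Emit:
jog_arm(rows=[0.0027,-0.0207,0,0,0.02,0.0107,-0.04,0,0,0.02,0.0234,-0.0566,0,0,0.02,0.04,-0.0693,0,0,0.02,0.0593,-0.0773,0,0,0.02,0.08,-0.08,0,0,0.02])

```text
time_s: 10.3
ee_pos: [0.4769, 0.0178, 0.2119]
eef_rot: [1.607, 2.694, -0.003]
force: [0.7, -3.5, 5.4]
opening: 0.025
grip_force: 39.8
```

Emit:
jog_arm(rows=[0.0207,0.0027,0,0,0.02,0.04,0.0107,0,0,0.02,0.0566,0.0234,0,0,0.02,0.0693,0.04,0,0,0.02,0.0773,0.0593,0,0,0.02,0.08,0.08,0,0,0.02,0.0773,0.1007,0,0,0.02,0.0693,0.12,0,0,0.02,0.0566,0.1366,0,0,0.02,0.04,0.1493,0,0,0.02,0.0207,0.1573,0,0,0.02,0,0.16,0,0,0.02])

```text
time_s: 11.3
ee_pos: [0.6177, 0.096, 0.2113]
eef_rot: [-1.605, -2.698, 0.002]
force: [-5.6, 0.1, 6.1]
opening: 0.025
grip_force: 40.6
```

Emit:
jog_arm(rows=[-0.0207,-0.0027,0,0,0.02,-0.04,-0.0107,0,0,0.02,-0.0566,-0.0234,0,0,0.02,-0.0693,-0.04,0,0,0.02,-0.0773,-0.0593,0,0,0.02,-0.08,-0.08,0,0,0.02,-0.0773,-0.1007,0,0,0.02,-0.0693,-0.12,0,0,0.02,-0.0566,-0.1366,0,0,0.02,-0.04,-0.1493,0,0,0.02,-0.0207,-0.1573,0,0,0.02,0,-0.16,0,0,0.02])

```text
time_s: 12.3
ee_pos: [0.4768, 0.0178, 0.2119]
eef_rot: [1.607, 2.694, -0.003]
force: [0.6, -2.9, 5.6]
opening: 0.0249
grip_force: 39.9
```

Emit:
jog_arm(rows=[0.0207,0.0027,0,0,0.02,0.04,0.0107,0,0,0.02,0.0566,0.0234,0,0,0.02,0.0693,0.04,0,0,0.02,0.0773,0.0593,0,0,0.02], force=20)

```text
time_s: 12.72
ee_pos: [0.4928, 0.1162, 0.2116]
eef_rot: [1.604, 2.697, -0.0]
force: [2.3, -5.4, 0.4]
opening: 0.0252
grip_force: 39.6
```

```bash
python3 - <<'E'
import numpy as np
p=lambda t:np.array([.08*(1-np.cos(t)),-.08*np.sin(t)])
for a in range(165,460,20):
    print(a,[(p(np.radians(a+d))-p(np.radians(a))).round(4).tolist() for d in (10,20)])
E
```

```text
165 [[0.0024, 0.0137], [0.0024, 0.0277]]
185 [[-0.0024, 0.0137], [-0.0072, 0.0268]]
205 [[-0.007, 0.0121], [-0.0159, 0.0228]]
225 [[-0.0107, 0.009], [-0.0228, 0.0159]]
245 [[-0.0131, 0.0048], [-0.0268, 0.0072]]
265 [[-0.0139, 0.0], [-0.0277, -0.0024]]
285 [[-0.0131, -0.0048], [-0.0252, -0.0117]]
305 [[-0.0107, -0.009], [-0.0196, -0.0196]]
325 [[-0.007, -0.0121], [-0.0117, -0.0252]]
345 [[-0.0024, -0.0137], [-0.0024, -0.0277]]
365 [[0.0024, -0.0137], [0.0072, -0.0268]]
385 [[0.007, -0.0121], [0.0159, -0.0228]]
405 [[0.0107, -0.009], [0.0228, -0.0159]]
425 [[0.0131, -0.0048], [0.0268, -0.0072]]
445 [[0.0139, 0.0], [0.0277, 0.0024]]
```

Emit:
jog_arm(rows=[0.0024,0.0137,0,0,0.02,0.0024,0.0277,0,0,0.02,0.0024,0.0277,0,0,0.02], force=20)

```text
time_s: 12.97
ee_pos: [0.5188, 0.132, 0.2116]
eef_rot: [1.603, 2.695, 0.005]
force: [0.8, 0.1, 4.9]
opening: 0.0252
grip_force: 39.9
```

Emit:
jog_arm(rows=[-0.0024,0.0137,0,0,0.02,-0.0072,0.0268,0,0,0.02,-0.0072,0.0268,0,0,0.02], force=20)

```text
time_s: 13.22
ee_pos: [0.545, 0.1373, 0.2115]
eef_rot: [1.606, 2.695, 0.003]
force: [1.1, -0.2, 6.3]
opening: 0.0252
grip_force: 40.1
```

Emit:
jog_arm(rows=[-0.007,0.0121,0,0,0.015,-0.0159,0.0228,0,0,0.015,-0.0159,0.0228,0,0,0.015], force=20)

```text
time_s: 13.47
ee_pos: [0.5719, 0.1334, 0.2114]
eef_rot: [1.607, 2.696, 0.001]
force: [0.8, -2.2, 7.0]
opening: 0.025
grip_force: 40.3
```

Emit:
jog_arm(rows=[-0.0107,0.009,0,0,0.015,-0.0228,0.0159,0,0,0.015,-0.0228,0.0159,0,0,0.015], force=20)

```text
time_s: 13.72
ee_pos: [0.5963, 0.1205, 0.2115]
eef_rot: [1.608, 2.696, 0.0]
force: [1.0, -1.3, 5.9]
opening: 0.025
grip_force: 40.5
```

Emit:
jog_arm(rows=[-0.0131,0.0048,0,0,0.015,-0.0268,0.0072,0,0,0.015,-0.0268,0.0072,0,0,0.015], force=20)

```text
time_s: 13.97
ee_pos: [0.615, 0.1001, 0.2115]
eef_rot: [1.609, 2.696, 0.0]
force: [-0.1, -1.8, 6.7]
opening: 0.0248
grip_force: 40.5
```

Emit:
jog_arm(rows=[-0.0139,0,0,0,0.015,-0.0277,-0.0024,0,0,0.015,-0.0277,-0.0024,0,0,0.015], force=20)

```text
time_s: 14.22
ee_pos: [0.6257, 0.0744, 0.2116]
eef_rot: [1.609, 2.696, 0.001]
force: [1.4, -2.1, 7.5]
opening: 0.0247
grip_force: 40.4
```

Emit:
jog_arm(rows=[-0.0131,-0.0048,0,0,0.015,-0.0252,-0.0117,0,0,0.015,-0.0252,-0.0117,0,0,0.015], force=20)

```text
time_s: 14.47
ee_pos: [0.6271, 0.0467, 0.2117]
eef_rot: [1.609, 2.695, 0.001]
force: [1.5, -1.6, 7.0]
opening: 0.0252
grip_force: 40.3
```

Emit:
jog_arm(rows=[-0.0107,-0.009,0,0,0.015,-0.0196,-0.0196,0,0,0.015,-0.0196,-0.0196,0,0,0.015], force=20)

```text
time_s: 14.72
ee_pos: [0.619, 0.0201, 0.2117]
eef_rot: [1.609, 2.695, 0.001]
force: [1.4, -1.3, 6.4]
opening: 0.025
grip_force: 40.3
```

Emit:
jog_arm(rows=[-0.007,-0.0121,0,0,0.015,-0.0117,-0.0252,0,0,0.015,-0.0117,-0.0252,0,0,0.015], force=20)

```text
time_s: 14.97
ee_pos: [0.6019, -0.0025, 0.2117]
eef_rot: [1.608, 2.695, -0.0]
force: [0.4, -2.0, 6.9]
opening: 0.0252
grip_force: 40.2
```

Emit:
jog_arm(rows=[-0.0024,-0.0137,0,0,0.015,-0.0024,-0.0277,0,0,0.015,-0.0024,-0.0277,0,0,0.015], force=20)

```text
time_s: 15.22
ee_pos: [0.5782, -0.0177, 0.2118]
eef_rot: [1.608, 2.695, -0.001]
force: [0.1, -3.2, 7.8]
opening: 0.0249
grip_force: 40.2
```

Emit:
jog_arm(rows=[0.0024,-0.0137,0,0,0.015,0.0072,-0.0268,0,0,0.015,0.0072,-0.0268,0,0,0.015], force=20)

```text
time_s: 15.47
ee_pos: [0.5507, -0.0238, 0.2117]
eef_rot: [1.608, 2.696, -0.002]
force: [-1.6, -3.1, 8.3]
opening: 0.0248
grip_force: 40.2
```

Emit:
jog_arm(rows=[0.007,-0.0121,0,0,0.015,0.0159,-0.0228,0,0,0.015,0.0159,-0.0228,0,0,0.015], force=20)

```text
time_s: 15.72
ee_pos: [0.5226, -0.0201, 0.2117]
eef_rot: [1.608, 2.697, -0.002]
force: [-2.0, -3.4, 8.2]
opening: 0.0251
grip_force: 40.4
```

```bash
python3 - <<'E'
from h import *
im=arm.capture("scene"); a=cv2.imread("pics/scene0.png")[205:305,265:380]; b=im[205:305,265:380,::-1]
cv2.imwrite("pics/s4.png",cv2.resize(np.hstack([a,b]),None,fx=3.4,fy=3.4,interpolation=cv2.INTER_CUBIC))
E
```

```text
(no output)
```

View pics/s4.png

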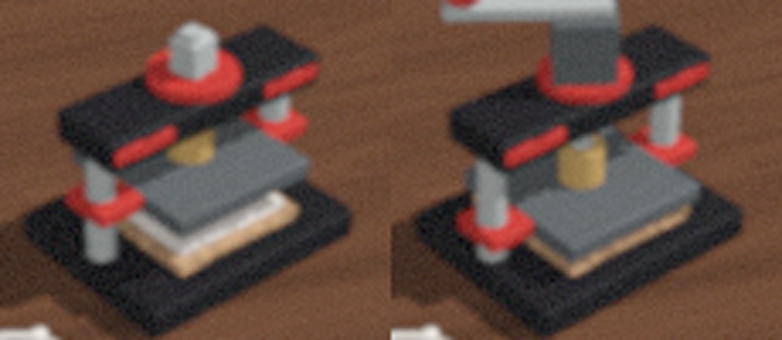

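In the scene view the hub rests on the collar and the platen has almost reached the blank; no white edge is visible. I'll continue to the stop.

Emit:
jog_arm(rows=[0.0107,-0.009,0,0,0.015,0.0228,-0.0159,0,0,0.015,0.0228,-0.0159,0,0,0.015], force=20)

```text
time_s: 16.02
ee_pos: [0.5053, -0.0108, 0.2131]
eef_rot: [1.594, 2.681, 0.001]
force: [11.3, -12.0, 0.3]
opening: 0.0252
grip_force: 39.5
```

Emit:
jog_arm(rows=[0.0131,-0.0048,0,0,0.015,0.0131,-0.0048,0,0,0.015], force=20)

```text
time_s: 16.18
ee_pos: [0.5009, -0.0056, 0.2146]
eef_rot: [1.584, 2.668, 0.001]
force: [22.9, -22.3, -4.0]
opening: 0.0252
grip_force: 39.0
```

The force rose to about 32 N, so this is the hard stop. I'll back off most of the wind-up, release and rise.

Emit:
jog_arm(rows=[-0.005,0.002,0,0,0.015,-0.01,0.0045,0,0,0.015,-0.01,0.0045,0,0,0.015], force=20)

```text
time_s: 16.43
ee_pos: [0.5029, -0.0078, 0.2135]
eef_rot: [1.602, 2.686, 0.002]
force: [6.3, -9.9, 7.6]
opening: 0.0248
grip_force: 40.5
```

Emit:
jog_arm(rows=[0,0,0,0,0.04,0,0,0,0,0.06,0,0,0,0,0.085,0,0,0,0,0.085,0,0,0,0,0.085,0,0,-0.03,0,0.085,0,0,-0.06,0,0.085,0,0,-0.09,0,0.085,0,0,-0.12,0,0.085,0,0,-0.12,0,0.085,0,0,-0.12,0,0.085])

```text
time_s: 17.35
ee_pos: [0.4988, -0.0035, 0.3317]
eef_rot: [1.606, 2.696, 0.003]
force: [-0.8, 0.5, -0.7]
opening: 0.0849
grip_force: 0.0
```

```bash
python3 - <<'E'
from h import *
im=arm.capture("scene"); b=im[180:305,245:400,::-1]
c=arm.calibration("wrist"); w=arm.capture("wrist")[:,:,::-1]; print(proj(c,[.5469,.0569,.198]))
o=np.zeros((480,800,3),np.uint8); o[:]=0
o[:360,:400]=cv2.resize(w,(400,300))[:300].repeat(1,0) if 0 else np.vstack([cv2.resize(w,(400,300)),np.zeros((60,400,3),np.uint8)])
o[:323,400:]=cv2.resize(b,(400,323),interpolation=cv2.INTER_CUBIC)
cv2.imwrite("pics/s5.png",o)
s=arm.observe(); print(s["force"],s["time_s"])
E
```

```text
[421.31322447 177.70047146]
[-0.04106104 -0.28909972 -0.05668471] 17.45
```

View pics/s5.png

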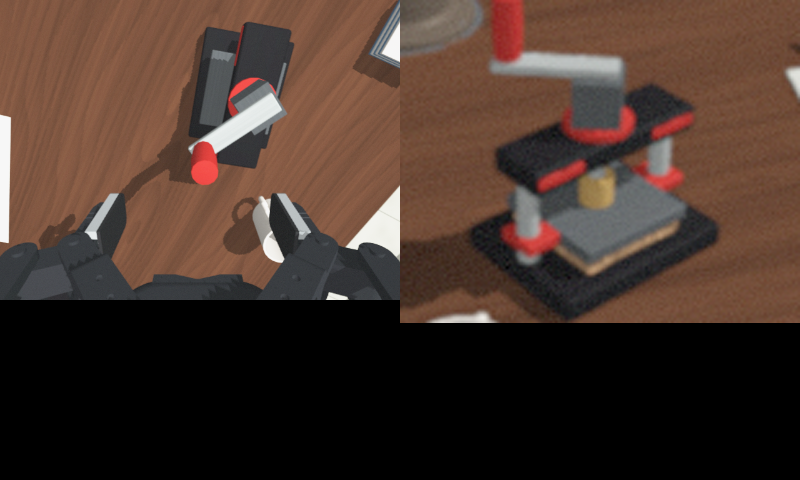

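The crank sits level and fully on the collar, the platen is down on the blank with no white gap, and the gripper is clear. I'll hand in.

```bash
python3 -c "
from rig import arm
print(arm.finish_job())"
```

```text
the job is handed in; nothing more can be done
None
```

I fitted the crank fully home on the shaft, wound it clockwise to the hard stop with the platen down on the blank, let go of it and handed the job in at about 17.5 s; the judge's result was not shown.

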